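# Urgent tube out of the centrifuge

## Robot

A 6-joint arm with a two-finger parallel gripper is mounted at the origin on the work surface. World frame = base frame: x ahead of the robot, y to its left, z up, the work surface at z = 0. Lengths are in m, angles in rad, forces in N, time in s.
With the tool pointing down it reaches from about 0.25 to 0.775 m from the base axis. Payload 4 kg.
Tool frame: the origin (TCP) lies between the finger pads; the fingertips stand 14 mm ahead of it and the grasp point (between the pads) lies 5 mm behind it (tip_reach is the distance from the TCP to the fingertips, in m); z points along the fingers, y is the line along which they close (so a half turn about z gives the same grasp; the last joint's range is limited). The gripper opens to 94 mm and grips with 3 to 60 N. Pads are 16 mm wide; open, the fingers measure 119 mm over their backs; the gripper's body (75 mm by 177 mm) begins 78 mm behind the grasp point.
Start: joints at [1.229, 0.087, 1.371, -0, 1.684, -0.103], TCP at [0.13, 0.534, 0.22] pointing down, gripper open.
Joint ranges: [-3.1, 3.1], [-0.76, 2.03], [0.27, 2.55], [-1.08, 4.22], [0.17, 2.65], [-2.57, 2.57]. Speed limits (rad/s): [2.79, 2.79, 3.14, 3.14, 3.14, 3.14].

## Interface

Orientations are given as [roll, pitch, yaw] about the fixed x, y, z axes, in that order (R = Rz(yaw) Ry(pitch) Rx(roll)).
In Python, from bench import * gives the robot as it stands. The module is installed in compiled form; this text tells all that it offers.
- The arm moves only by the tool servo_tool, never from a script. Its argument "targets" is a list of rows, each a list of 4 numbers: the shift along the tool's x, y, z in cm, then the turn about the tool's z in degrees. A call has 1 to 8 rows; each row is the pose to reach, as a shift and turn from the pose commanded when the call began, along the tool's axes at that moment; what a row does not reach only later rows make up. A row lasts 1/8 s, in which the tool goes at most 62.5 mm and 10.7 degrees, less where a joint would pass 70% of its speed; a pose out of reach is approached as far as the arm can. A call with a gripper value outside its range is refused whole. "claw" is the closure in counts, from 0 (fully open) to 255 (shut), set as the call begins (left out, the last holds). The fingers move at their own pace and stop on an object; the grip force is fixed at half the most. Time passes only in rows, so rows that repeat a pose let the fingers close. It gives the time, the measured TCP pose, the force, the opening and the grip force at its end, in the units of the state.
- get_obs(): the state, without advancing time (a new reading comes with each control period).
- snapshot(name): name is "side" or "top"; returns the picture (480x640x3 uint8, blue, green, red); there is no depth.
- camera_model(name): a dict with "camera_matrix" (3x3 intrinsics, pixels), "k1" (the pictures are not rectified: a ray, as slopes to the right and down, at radius r is drawn at 1 + k1 r^2 times it, then the intrinsics apply), "camera_from_world" (4x4, takes a point from world to camera coordinates). Camera axes: x right, y up, looking along -z (the intrinsics and any distortion apply to the point x, -y, -z); pixel columns grow to the right and rows downward; lengths in m; the calibration is good to about 2 mm. A picture is of the moment at which its call begins. camera_model takes no time and is no camera call.
- close_job(): hands the job in; it is judged then, once.
The state is a dict: "time": time; "joint_positions": joint angles; "qvel": joint speeds; "joint_torque": joint torques, N m; "tool_pos": TCP position; "ee_rot": TCP orientation; "wrist_force": force on the tool from outside, world axes, zero at the start; "wrist_torque": the same for the moment, N m; "width": finger opening in m; "finger_force": force on a finger pad.
Only numpy, scipy, OpenCV 4.12 (cv2) and the standard library are available. Lean on these libraries where they do the work, as an engineer would, in place of code of your own. Each camera call takes 0.05 s, during which the arm holds its last target. There are 200 camera calls.

## Task

The spin has finished and the red-capped sample is wanted at once. Lift the clear lid off the centrifuge's rotor by its knob and lay it down gently, knob up, in the middle of the teal pad; then turn the rotor by its hub until the red-capped tube is at the back, nearest the open machine lid and slanting towards you. Draw that tube out along its slant, and without tipping it over lower it right down into a free place of the rack and let go; leave the two blue-capped tubes in the rotor and everything else standing as it is.

Things in the scene. Friction and masses are not known exactly. Their poses are not given: they have to be found in the camera images.
- centrifuge: Fixed white benchtop centrifuge, 284 mm wide, 360 mm deep, deck 200 mm high, with a round open chamber 231 mm across. Origin on the rotor's upright axis at table height (175 mm from the back, 185 mm from the front). x points from its front (control strip) to its back, away from the robot, turned at most 9 degrees; y to its left; z up.
- machine_lid_top (a point): Middle of the top edge of the centrifuge's own see-through lid, which stands open, fixed, at the back: 284 mm wide, 14 mm thick, from a hinge 166 mm behind the rotor's axis at deck height, leaning forward 10 degrees so that this edge is 121 mm behind the axis and 463 mm over the table.
- rotor: Aluminium angle rotor, 212 mm across, rim 190 mm over the table; turns endlessly either way (friction 0.04 N m, stays where left). Origin on its axis at table height, x axis towards the red tube's pocket. Six pockets 60 degrees apart, mouths 66 mm from the axis and 169 mm high in a cone that rises outwards at 30 degrees; each slants 30 degrees, top towards the axis, 50 mm deep, 17.6 mm wide.
- hub (a point): Grip point of the rotor's hub, on the axis, 187 mm over the table: a dark blue round knurled knob 24 mm across, one piece with the rotor, flat top at 199 mm, sides free down to 157 mm. 29 mm are free between it and the nearest edge of any tube cap. Turns with the rotor.
- red_tube_cap (a point): Middle of the wanted tube's red cap (19 mm across, 16 mm high), on the tube's axis, 8 mm below its top and 78 mm from its bottom. Site z runs along the tube towards the cap. At the start, in a pocket: 52 mm from the rotor's axis, 193 mm over the table, leaning 30 degrees towards the axis, standing 36 mm out of the rotor's face. It comes out along its own axis, free after 50 mm.
- red_tube: The wanted tube, 16 mm across, 86 mm long with cap, 22 g, rounded bottom. Origin at its bottom, z along the tube towards the red cap.
- rotor_lid: Loose clear round cover of the rotor, 204 mm across, about 240 g, its 17 mm high skirt on the rotor's rim, over the tubes. Flat top 21 mm above its origin, which is the centre of the skirt's lower edge; z up towards the knob. Nothing locks it.
- lid_knob (a point): Middle of the grip of the rotor lid's black round knob, 25 mm across and 38 mm high: 46 mm above the skirt's lower edge, 25 mm above the lid's flat top, 13 mm below the knob's top. At the start on the rotor's axis, 236 mm over the table.
- blue_tube_a_cap (a point): Middle of the blue cap of a tube like the red one, in the rotor 120 degrees anticlockwise (seen from above) of the red tube. To stay in the rotor.
- blue_tube_b_cap (a point): Middle of the blue cap of a tube like the red one, in the rotor 120 degrees clockwise of the red tube. To stay in the rotor.
- pad: Fixed teal flat pad, 230 x 230 mm, 3 mm thick, on the table to one side of the centrifuge. Origin at its centre, on the table.
- rack: Fixed pale block rack on the other side of the centrifuge: 84 (x) by 148 (y) mm, 50 mm high, origin at the centre of its underside. Eight square places 22 mm wide, 44 mm deep (floor 6 mm over the table) at x = -20, +20 and y = -51, -17, +17, +51 mm. The two at y = -51 hold blue-capped tubes, six are free. The cap middle of a tube in a place is 84 mm over the table.
- rack_tube_a_cap (a point): Middle of the blue cap of a tube (like the red one) standing in the rack at x = -20, y = -51 mm. To be left alone.
- rack_tube_b_cap (a point): Middle of the blue cap of a tube standing in the rack at x = +20, y = -51 mm. To be left alone.
- spray_bottle: Green spray bottle with a white head, 64 mm across, 182 mm high, standing on the table. Origin at its foot. To be left alone.
- pen_cup: Black cup with three pens, 72 mm across, 150 mm high with the pens, standing on the table. Origin at its foot. To be left alone.
Things that resemble listed ones, but are neither listed nor needed, are in the scene too. What is shaped like the rotor_lid but green or orange is not meant.

How it is judged:
By the outcome, as a careful person would: the job done as asked, in the order asked, and still so for the second after the job is handed in, with the robot touching nothing.
It also fails if it takes over 72 s, if anything falls off the work surface, if the arm or the gripper's body presses on something with over 40 N, if the wrist force passes 120 N, or if a joint passes its speed limit or range.

## Working session

There is one attempt and no reset: what is moved stays moved. The work goes in short steps, Python scripts to look and compute and a tool call to move; the robot and the scene stay as the last step left them, time stands still between calls to the robot, and variables do not carry over. Pictures are saved under pics/ and viewed, at most 10 in all, crops included, and the job is handed in when it is done.

Besides the shell and the picture viewer there is one more tool, called as name(argument=value, ...) on one line, values as JSON. servo_tool: Moves the arm, as the interface text tells. Its arguments: {"type":"object","properties":{"targets":{"type":"array"},"claw":{"type":"number"}},"required":["targets"]}

```bash
mkdir -p pics
cat > h.py <<'E'
import numpy as np, cv2
from bench import *
def ray(cam,px):
    m=camera_model(cam);K=np.array(m["camera_matrix"]);T=np.array(m["camera_from_world"]);k=m["k1"]
    d=np.array([(px[0]-K[0,2])/K[0,0],(px[1]-K[1,2])/K[1,1]]);u=d.copy()
    for _ in range(30): u=d/(1+k*(u@u))
    R=T[:3,:3];o=-R.T@T[:3,3];v=R.T@np.array([u[0],-u[1],-1.]);return o,v/np.linalg.norm(v)
def onz(cam,px,z):
    o,v=ray(cam,px);return o+v*(z-o[2])/v[2]
def proj(cam,p):
    m=camera_model(cam);K=np.array(m["camera_matrix"]);T=np.array(m["camera_from_world"])
    c=T[:3,:3]@np.asarray(p,float)+T[:3,3];u=np.array([c[0],-c[1]])/-c[2];u=u*(1+m["k1"]*(u@u))
    return np.array([K[0,0]*u[0]+K[0,2],K[1,1]*u[1]+K[1,2]])
def two(p1,p2):
    o1,v1=ray("top",p1);o2,v2=ray("side",p2)
    s=np.linalg.lstsq(np.c_[v1,-v2],o2-o1,rcond=None)[0];a=o1+s[0]*v1;b=o2+s[1]*v2
    return (a+b)/2,np.linalg.norm(a-b)
E
python3 - <<'E'
from h import *
np.set_printoptions(precision=4,suppress=True)
for c in("top","side"):
    cv2.imwrite(f"pics/{c}0.png",snapshot(c)); print(c,ray(c,(320,240)))
print({k:v for k,v in get_obs().items()})
E
```

```text
top (array([ 0.2482, -0.0436,  1.5532]), array([ 0.1864,  0.0285, -0.9821]))
side (array([0.4211, 0.9491, 0.9203]), array([ 0.0461, -0.8273, -0.5598]))
{'time': 0.1, 'joint_positions': array([ 1.2289,  0.0879,  1.3721, -0.    ,  1.6836, -0.1031]), 'qvel': array([-0.0015, -0.0023, -0.0031,  0.0007, -0.0012,  0.0005]), 'joint_torque': array([  0.0033, -34.1254, -30.3302,   0.0721,   0.0305,  -0.0001]), 'tool_pos': array([0.1299, 0.534 , 0.2184]), 'ee_rot': array([-3.1397, -0.0002,  2.9028]), 'wrist_force': array([-0.765 , -0.0004,  0.4557]), 'wrist_torque': array([-0.0342, -0.0655,  0.0236]), 'finger_force': 0.0, 'width': 0.09371160718534284}
```

View pics/top0.png

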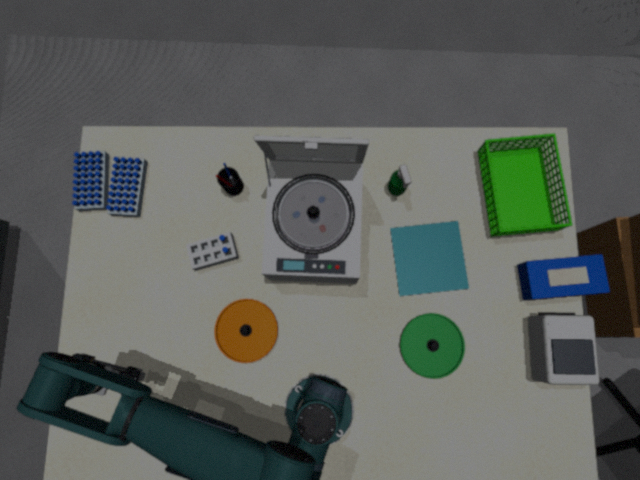

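View pics/side0.png

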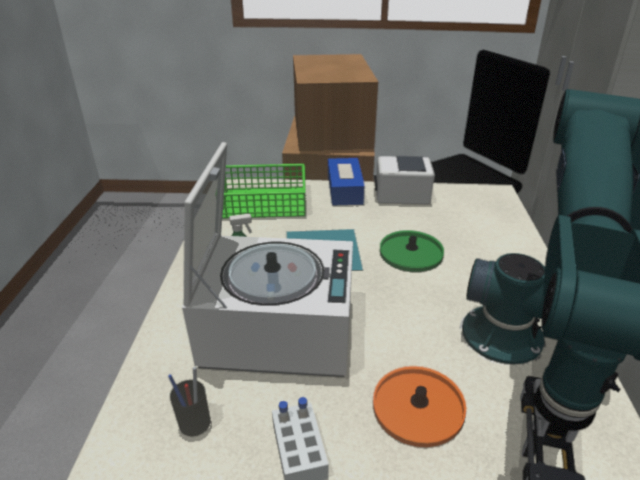

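Top view: the clear lid's knob is at (313,212) and the red cap shows under the lid near (322,228). The teal pad is at (429,258) and the rack at (213,250), with its two blue tubes on the right. Candidate lids are clear (313,212), orange (246,330) and green (432,345). Only the clear one sits on the rotor, so that is the one meant. I'll measure it and enlarge a crop to confirm.

Run:
```python
from h import *
np.set_printoptions(precision=4,suppress=True)
t=cv2.imread("pics/top0.png");s=cv2.imread("pics/side0.png")
def cent(im,box,f):
    x0,y0,x1,y1=box;h=cv2.cvtColor(im[y0:y1,x0:x1],cv2.COLOR_BGR2HSV).astype(int);m=f(h).astype(np.uint8)
    n,l,st,c=cv2.connectedComponentsWithStats(m)
    return [(st[i,4],c[i]+[x0,y0],(l==i)) for i in np.argsort(-st[1:,4])+1]
dark=lambda h:h[...,2]<45
k=cent(t,(300,198,328,226),dark)[0];ks=cent(s,(255,245,290,275),dark)[0]
print("knob",k[:2],ks[:2],two(k[1],ks[1]),onz("top",k[1],.236))
p=cent(t,(380,210,480,305),lambda h:(h[...,0]>80)&(h[...,0]<100)&(h[...,1]>90))[0]
c,_=cv2.findContours(p[2].astype(np.uint8),0,2)[:2];c=max(c,key=cv2.contourArea)
b=cv2.boxPoints(cv2.minAreaRect(c))+[380,210];w=np.array([onz("top",q,.003) for q in b]);print("pad",w[:,:2],w.mean(0),np.linalg.norm(w[0]-w[1]),np.linalg.norm(w[2]-w[1]))
for nm,f,box in(("red",lambda h:((h[...,0]<8)|(h[...,0]>170))&(h[...,1]>50),(285,185,345,245)),("blue",lambda h:(h[...,0]>98)&(h[...,0]<125)&(h[...,1]>60),(285,185,345,245))):
    for q in cent(t,box,f)[:3]: print(nm,q[0],q[1],onz("top",q[1],.193))
for q in cent(t,(190,225,245,275),lambda h:(h[...,0]>100)&(h[...,0]<125)&(h[...,1]>130))[:3]: print("racktube",q[0],q[1],onz("top",q[1],.084))
for q in cent(s,(270,395,320,420),lambda h:(h[...,0]>100)&(h[...,0]<125)&(h[...,1]>130))[:3]: print("racktube side",q[0],q[1],onz("side",q[1],.084))
a=cv2.resize(t[180:250,250:360],None,fx=5,fy=5,interpolation=2);c=cv2.resize(t[225:275,180:245],None,fx=5,fy=5,interpolation=2)
o=np.zeros((600,800,3),np.uint8);o[:350,:550]=a;o[350:,:325]=c;
d=cv2.resize(s[395:480,265:335],None,fx=3,fy=3,interpolation=2);o[345:345+d.shape[0],560:560+d.shape[1]]=d
cv2.imwrite("pics/crop1.png",o)
```

```text
knob (np.int32(118), array([312.8898, 212.161 ])) (np.int32(1), array([268., 269.])) (array([0.5922, 0.0176, 0.2026]), np.float64(0.008175830536488531)) [0.5796 0.016  0.236 ]
pad [[ 0.5836 -0.2348]
 [ 0.6125 -0.4676]
 [ 0.3866 -0.4835]
 [ 0.3584 -0.2567]] [ 0.4853 -0.3606  0.003 ] 0.23457983461189316 0.2265222594012104
red 28 [322.1429 227.9286] [ 0.5427 -0.0101  0.193 ]
red 1 [309. 211.] [0.5939 0.0296 0.193 ]
red 1 [310. 215.] [0.5817 0.0264 0.193 ]
blue 25 [296.2 214. ] [0.5845 0.0675 0.193 ]
blue 19 [321.1579 199.1579] [ 0.6305 -0.0062  0.193 ]
blue 4 [309.25 212.25] [0.5901 0.0288 0.193 ]
racktube 21 [225.1905 249.7619] [0.4935 0.2996 0.084 ]
racktube 20 [222.05 237.75] [0.5322 0.3115 0.084 ]
racktube side 37 [282.7568 404.5676] [0.5339 0.3094 0.084 ]
racktube side 36 [302.1389 400.6111] [0.4956 0.2978 0.084 ]
```

View pics/crop1.png

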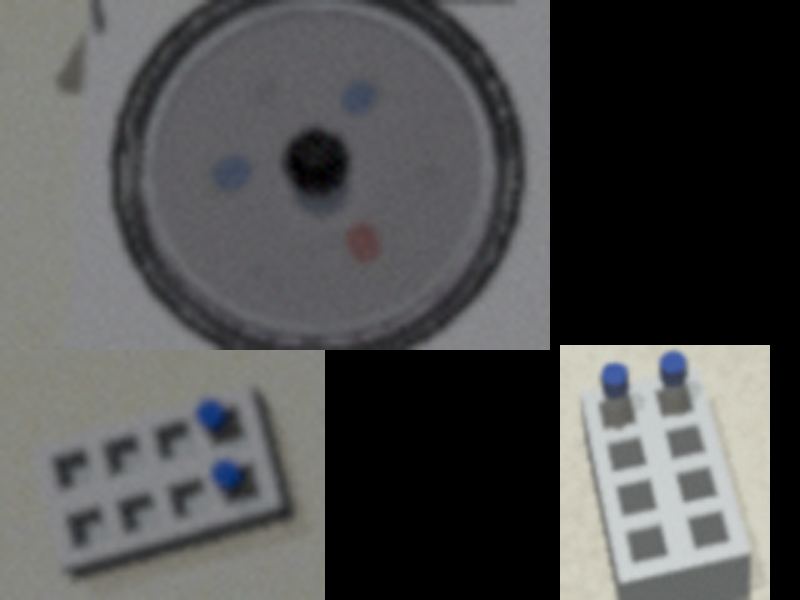

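The crop confirms the clear lid on the rotor (knob, red cap and two blue caps) and six free rack places. I'll refine the rotor axis, machine yaw and rack with a few more edges.

Run:
```python
from h import *
np.set_printoptions(precision=4,suppress=True)
t=cv2.imread("pics/top0.png");s=cv2.imread("pics/side0.png")
g=cv2.cvtColor(t,6);gs=cv2.cvtColor(s,6)
m=(gs[248:276,258:286]<60).astype(np.uint8);n,l,st,c=cv2.connectedComponentsWithStats(m);i=1+np.argmax(st[1:,4]);ps=c[i]+[258,248]
print("side knob",st[i],ps,onz("side",ps,.236),two((312.9,212.2),ps))
# knob top end & bottom in side for check
for P in([.5796,.016,.236],[.585,.017,.236]): print(proj("top",P),proj("side",P))
# dark chamber ring, deck level: fit by outer dark/bright edge along radial rays
def ring(im,g,cam,c,z,R):
    pts=[]
    for a in np.linspace(0,2*np.pi,72,endpoint=False):
        rr=np.arange(R-.015,R+.015,.0005)
        v=np.array([cv2.getRectSubPix(g,(1,1),tuple(map(float,proj(cam,[c[0]+r*np.cos(a),c[1]+r*np.sin(a),z]))))[0,0] for r in rr]).astype(float)
        v=np.convolve(v,np.ones(5)/5,'valid');d=np.diff(v);k=np.argmax(d)
        if d[k]>2: pts.append([c[0]+rr[k+3]*np.cos(a),c[1]+rr[k+3]*np.sin(a)])
    p=np.array(pts)
    for _ in range(4):
        A=np.c_[2*p,np.ones(len(p))];x=np.linalg.lstsq(A,(p**2).sum(1),rcond=None)[0];r=np.sqrt(x[2]+x[0]**2+x[1]**2)
        e=np.abs(np.linalg.norm(p-x[:2],axis=1)-r);p=p[e<=max(2*np.median(e),.001)]
    return x[:2],r,len(p)
for cam,G in(("top",g),("side",gs)): print(cam,"chamber",ring(None,G,cam,(.584,.017),.2,.1155))
# deck front corners etc. bright mask
h=cv2.cvtColor(t,cv2.COLOR_BGR2HSV)
print("deck rough",[onz("top",q,.2)[:2] for q in((263,277),(357,281),(269,180))])
# rack top face
hs=cv2.cvtColor(s,cv2.COLOR_BGR2HSV)
def holes(g,box,cam):
    x0,y0,x1,y1=box
    sub=cv2.resize(g[y0:y1,x0:x1],None,fx=4,fy=4,interpolation=2)
    m=(sub<105).astype(np.uint8);n,l,st,c=cv2.connectedComponentsWithStats(m)
    for i in range(1,n):
        if 300<st[i,4]<4000: p=(c[i]+.5)/4-.5+[x0,y0];print(cam,st[i,4],p,onz(cam,p,.05)[:2])
holes(gs,(272,395,328,478),"side")
```

```text
side knob [  7   5  15  19 188] [271.5266 263.2128] [0.5832 0.0377 0.236 ] (array([0.5853, 0.0167, 0.2199]), np.float64(0.003394889457981337))
[312.8965 212.1631] [274.3113 257.6849]
[312.5766 210.3395] [271.9423 257.8747]Traceback (most recent call last):
  File "<stdin>", line 22, in <module>
  File "<stdin>", line 14, in ring
  File "h.py", line 11, in proj
    m=camera_model(cam);K=np.array(m["camera_matrix"]);T=np.array(m["camera_from_world"])
ValueError: time passes only in moves, steps and waits
```

```bash
sed -i 's/camera_model(cam)/CM(cam)/' h.py; sed -i 's/^def ray/from functools import lru_cache\n@lru_cache(None)\ndef CM(c): return camera_model(c)\ndef ray/' h.py
python3 - <<'E'
from h import *
np.set_printoptions(precision=4,suppress=True)
t=cv2.imread("pics/top0.png");s=cv2.imread("pics/side0.png")
g=cv2.cvtColor(t,6);gs=cv2.cvtColor(s,6)
def ring(g,cam,c,z,R):
    pts=[]
    for a in np.linspace(0,2*np.pi,72,endpoint=False):
        rr=np.arange(R-.015,R+.015,.0005)
        v=np.array([cv2.getRectSubPix(g,(1,1),tuple(map(float,proj(cam,[c[0]+r*np.cos(a),c[1]+r*np.sin(a),z]))))[0,0] for r in rr]).astype(float)
        v=np.convolve(v,np.ones(5)/5,'valid');d=np.diff(v);k=np.argmax(d)
        if d[k]>2: pts.append([c[0]+rr[k+3]*np.cos(a),c[1]+rr[k+3]*np.sin(a)])
    p=np.array(pts)
    for _ in range(4):
        x=np.linalg.lstsq(np.c_[2*p,np.ones(len(p))],(p**2).sum(1),rcond=None)[0];r=np.sqrt(x[2]+x[0]**2+x[1]**2)
        e=np.abs(np.linalg.norm(p-x[:2],axis=1)-r);p=p[e<=max(2*np.median(e),.001)]
    return x[:2],r,len(p)
for cam,G in(("top",g),("side",gs)): print(cam,"chamber",ring(G,cam,(.584,.017),.2,.1155))
print("deck rough",[onz("top",q,.2)[:2] for q in((263,277),(357,281),(269,180))])
def holes(g,box,cam):
    x0,y0,x1,y1=box
    sub=cv2.resize(g[y0:y1,x0:x1],None,fx=4,fy=4,interpolation=2)
    m=(sub<105).astype(np.uint8);n,l,st,c=cv2.connectedComponentsWithStats(m)
    for i in range(1,n):
        if 300<st[i,4]<4000: p=(c[i]+.5)/4-.5+[x0,y0];print(cam,st[i,4],p,onz(cam,p,.05)[:2])
holes(gs,(272,395,328,478),"side")
E
```

```text
top chamber (array([0.5863, 0.0175]), np.float64(0.12278124471382157), 57)
side chamber (array([0.5866, 0.0186]), np.float64(0.1231306199017558), 49)
deck rough [array([0.3951, 0.1591]), array([ 0.3858, -0.1122]), array([0.6872, 0.1508])]
side 1999 [302.6187 407.2633] [0.4963 0.2883]
side 2083 [283.4662 411.198 ] [0.5352 0.3   ]
side 673 [306.2335 426.8527] [0.4852 0.3356]
side 593 [287.0145 431.1925] [0.5228 0.3474]
side 724 [310.0117 441.5135] [0.4753 0.3688]
side 701 [290.1172 445.5444] [0.5134 0.3794]
side 818 [314.1333 456.2094] [0.4653 0.4004]
side 853 [293.7522 461.1153] [0.5032 0.4124]
```

servo_tool(targets=[[-2,-1.5,-3,10],[-6,-4,-6,20],[-11,-8,-9,30],[-16,-11,-11,40],[-21,-15,-12,50],[-26,-18,-12,60],[-31,-22,-12,70],[-36,-25,-12,80]], claw=60)

```text
time: 1.1
tool_pos: [0.4199, 0.2062, 0.3394]
ee_rot: [3.141, -0.0, 1.501]
wrist_force: [0.5, 0.6, 1.0]
width: 0.0722
finger_force: 0.0
```

```bash
cat >> h.py <<'E'
def plan(p,yawdeg=None):
    o=get_obs();r,q,y=o["ee_rot"]
    from scipy.spatial.transform import Rotation as Ro
    R=Ro.from_euler("xyz",[r,q,y]).as_matrix();d=R.T@(np.asarray(p)-o["tool_pos"])*100
    a=0 if yawdeg is None else (np.degrees(y)-yawdeg+180)%360-180
    print("t %.2f pos %s yaw %.1f w %.4f j %s F %s ff %.1f -> shift cm %s turn %.1f"%(o["time"],o["tool_pos"].round(4),np.degrees(y),o["width"],np.round(o["joint_positions"],2),o["wrist_force"].round(1),o["finger_force"],d.round(2),a))
E
python3 -c "
from h import *
plan([.585,.0175,.33],20)"
```

```text
t 1.10 pos [0.4199 0.2062 0.3394] yaw 86.0 w 0.0722 j [ 0.33 -0.09  1.31  0.    1.92  0.41] F [0.5 0.6 1. ] ff 0.0 -> shift cm [-17.67  17.79   0.94] turn 66.0
```

servo_tool(targets=[[-3,3,0.5,10],[-7,7,0.9,20],[-11,11,0.9,30],[-15,15,0.9,40],[-17.7,17.8,0.9,50],[-17.7,17.8,0.9,60],[-17.7,17.8,0.9,66],[-17.7,17.8,0.9,66]])

```text
time: 2.1
tool_pos: [0.5854, 0.0197, 0.3297]
ee_rot: [-3.141, 0.001, 0.356]
wrist_force: [1.4, -0.9, -0.1]
width: 0.0721
finger_force: 0.0
```

```bash
python3 -c "
from h import *
plan([.585,.0175,.233],20)
a=snapshot('top')[150:290,220:400];b=snapshot('side')[190:330,190:370]
cv2.imwrite('pics/k1.png',cv2.resize(np.hstack([a,b]),None,fx=2.2,fy=2.2,interpolation=2))
print(proj('side',[.585,.0175,.249])-[190,190],proj('side',[.585,.0175,.211])-[190,190])"
```

```text
t 2.10 pos [0.5854 0.0197 0.3297] yaw 20.4 w 0.0721 j [-0.06  0.18  1.05  0.    1.91  1.15] F [ 1.4 -0.9 -0.1] ff 0.0 -> shift cm [-0.1   0.2   9.67] turn 0.4
[81.58231499 63.44506421] [82.54155874 76.60266665]
```

View pics/k1.png

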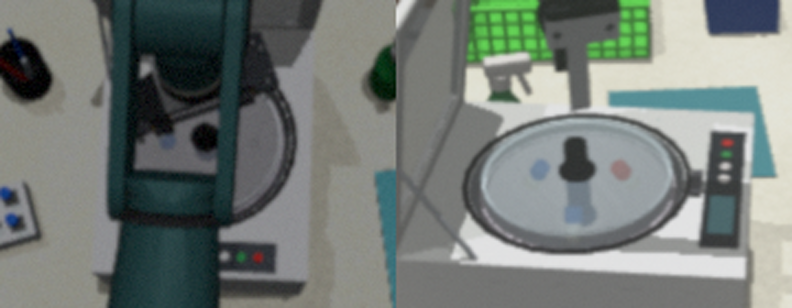

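The picture shows the knob at side crop (575,155), where predicted, with the fingers straight above it. Descending and gripping.

servo_tool(targets=[[-0.1,0.2,2,0],[-0.1,0.2,4,0],[-0.1,0.2,6,0],[-0.1,0.2,8,0],[-0.1,0.2,9.2,0],[-0.1,0.2,9.6,0],[-0.1,0.2,9.6,0]])

```text
time: 3.08
tool_pos: [0.5853, 0.0177, 0.2348]
ee_rot: [3.141, -0.0, 0.355]
wrist_force: [0.1, -0.1, 0.2]
width: 0.0719
finger_force: 0.0
```

servo_tool(targets=[[0,0,0,0],[0,0,0,0],[0,0,0,0],[0,0,0,0],[0,0,0,0],[0,0,0,0]], claw=255)

```text
time: 3.82
tool_pos: [0.5852, 0.0177, 0.2345]
ee_rot: [-3.141, -0.0, 0.355]
wrist_force: [-0.4, -0.8, -0.2]
width: 0.0239
finger_force: 30.0
```

```bash
python3 -c "
from h import *
plan([.485,-.361,.33],20)"
```

```text
t 3.83 pos [0.5852 0.0177 0.2345] yaw 20.3 w 0.0239 j [-0.07  0.16  1.26  0.    1.72  1.15] F [-0.4 -0.8 -0.2] ff 30.0 -> shift cm [-22.54  32.04  -9.56] turn 0.3
```

servo_tool(targets=[[0,0,-0.5,0],[0,0,-1.5,0],[0,0,-3.5,0],[0,0,-6,0],[0,0,-8.5,0],[0,0,-10,0],[0,0,-10,0]])

```text
time: 4.7
tool_pos: [0.5856, 0.0177, 0.3361]
ee_rot: [3.14, -0.003, 0.355]
wrist_force: [0.5, 0.3, -2.9]
width: 0.0244
finger_force: 30.0
```

servo_tool(targets=[[-2,3,0,0],[-5,7,0,0],[-8,11,0,0],[-11,16,0,0],[-14,20,0,0],[-17,24.5,0,0],[-20,28.5,0,0],[-22,31.3,0,0]])

```text
time: 5.7
tool_pos: [0.4862, -0.3542, 0.3323]
ee_rot: [-3.139, 0.002, 0.353]
wrist_force: [0.1, -0.1, -2.4]
width: 0.0246
finger_force: 30.0
```

```bash
python3 -c "
from h import *
plan([.485,-.361,.044],20)
a=snapshot('top')[190:330,250:490];b=snapshot('side')[180:320,190:430]
cv2.imwrite('pics/k2.png',cv2.resize(np.vstack([a,b]),None,fx=2.1,fy=2.1,interpolation=2))"
```

```text
t 5.70 pos [ 0.4862 -0.3542  0.3323] yaw 20.2 w 0.0246 j [-0.72  0.22  1.   -0.    1.93  0.49] F [ 0.1 -0.1 -2.4] ff 30.0 -> shift cm [-0.3   0.68 28.83] turn 0.2
```

View pics/k2.png

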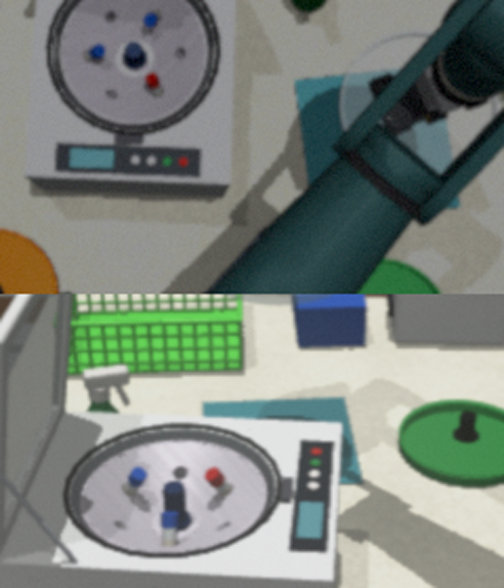

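The lid is off and held over the pad, and the rotor with its three tubes is bare: red at crop (152,80), hub at (134,55). Lowering the lid.

servo_tool(targets=[[-0.3,0.7,3,0],[-0.3,0.7,8,0],[-0.3,0.7,13,0],[-0.3,0.7,18,0],[-0.3,0.7,22,0],[-0.3,0.7,25,0],[-0.3,0.7,27,0],[-0.3,0.7,27.3,0]])

```text
time: 6.8
tool_pos: [0.4858, -0.3575, 0.0583]
ee_rot: [-3.136, 0.003, 0.356]
wrist_force: [-0.6, -0.4, -2.6]
width: 0.0243
finger_force: 30.0
```

servo_tool(targets=[[0,0,0.1,0],[0,0,0.25,0],[0,0,0.4,0],[0,0,0.5,0],[0,0,0.6,0],[0,0,0.7,0]])

```text
time: 7.55
tool_pos: [0.4872, -0.3598, 0.0544]
ee_rot: [-3.142, -0.0, 0.355]
wrist_force: [0.1, 0.6, -2.3]
width: 0.0244
finger_force: 30.0
```

servo_tool(targets=[[0,0,0.15,0],[0,0,0.3,0],[0,0,0.4,0],[0,0,0.5,0],[0,0,0.5,0]])

```text
time: 8.18
tool_pos: [0.4871, -0.3598, 0.0493]
ee_rot: [-3.141, 0.0, 0.355]
wrist_force: [0.6, -0.6, -2.9]
width: 0.0249
finger_force: 30.0
```

servo_tool(targets=[[0,0,0.08,0],[0,0,0.15,0],[0,0,0.2,0],[0,0,0.25,0],[0,0,0.25,0]])

```text
time: 8.8
tool_pos: [0.4872, -0.3598, 0.0475]
ee_rot: [3.142, -0.0, 0.355]
wrist_force: [-0.4, 1.3, 0.8]
width: 0.0242
finger_force: 30.0
```

Contact made; releasing and rising.

servo_tool(targets=[[0,0,0,0],[0,0,0,0],[0,0,0,0],[0,0,0,0]], claw=100)

```text
time: 9.3
tool_pos: [0.4873, -0.3599, 0.047]
ee_rot: [3.141, -0.0, 0.355]
wrist_force: [0.3, -0.5, 0.3]
width: 0.0566
finger_force: 0.0
```

servo_tool(targets=[[0,0,-1,0],[0,0,-4,0],[0,0,-9,0],[0,0,-15,0],[0,0,-21,0],[0,0,-26,0],[0,0,-28,0],[0,0,-28,0]])

```text
time: 10.3
tool_pos: [0.4876, -0.3602, 0.3303]
ee_rot: [3.136, -0.003, 0.355]
wrist_force: [-0.2, -0.2, -0.2]
width: 0.057
finger_force: 0.0
```

Run:
```python
from h import *
np.set_printoptions(precision=4,suppress=True)
plan([.585,.0175,.31],20)
t=snapshot('top');cv2.imwrite('pics/t3.png',t)
h=cv2.cvtColor(t,cv2.COLOR_BGR2HSV).astype(int)
def c(box,f):
    x0,y0,x1,y1=box;m=f(h[y0:y1,x0:x1]).astype(np.uint8);n,l,st,cc=cv2.connectedComponentsWithStats(m)
    return [(st[i,4],cc[i]+[x0,y0]) for i in np.argsort(-st[1:,4])+1][:3]
P=[]
for q in c((275,180,350,245),lambda h:((h[...,0]<8)|(h[...,0]>170))&(h[...,1]>110)): print("red",q,onz("top",q[1],.194))
for q in c((275,180,350,245),lambda h:(h[...,0]>98)&(h[...,0]<125)&(h[...,1]>110)): print("blue",q,onz("top",q[1],.194))
```

```text
t 10.30 pos [ 0.4876 -0.3602  0.3303] yaw 20.3 w 0.0570 j [-0.73  0.22  1.    0.    1.91  0.49] F [-0.2 -0.2 -0.2] ff 0.0 -> shift cm [ 22.24 -32.05   1.93] turn 0.3
red (np.int32(32), array([322.2188, 228.0938])) [ 0.542  -0.0103  0.194 ]
blue (np.int32(69), array([313.6812, 216.3333])) [0.5775 0.0154 0.194 ]
blue (np.int32(35), array([296.0286, 214.4   ])) [0.583  0.0679 0.194 ]
blue (np.int32(32), array([321.375 , 199.1562])) [ 0.6303 -0.0068  0.194 ]
```

servo_tool(targets=[[2,-3,0,-2],[6,-8,0,-4],[10,-13,1,-6],[13,-18.5,1.5,-8],[16.5,-23.5,2,-10],[19.5,-28,2,-12],[22,-31.5,2,-12],[22.3,-32.1,2,-12]], claw=135)

```text
time: 11.35
tool_pos: [0.5843, 0.0213, 0.3043]
ee_rot: [-3.139, 0.003, 0.568]
wrist_force: [0.3, -0.4, -0.2]
width: 0.0442
finger_force: 0.0
```

```bash
python3 -c "
from h import *
plan([.585,.017,.183],32.3)"
```

```text
t 11.35 pos [0.5843 0.0213 0.3043] yaw 32.6 w 0.0442 j [-0.06  0.17  1.11  0.    1.86  0.94] F [ 0.3 -0.4 -0.2] ff 0.0 -> shift cm [-0.13  0.44 12.13] turn 0.3
```

servo_tool(targets=[[0,0,1,0],[0,0,3,0],[0,0,6,0],[0,0,9,0],[0,0,11,0],[0,0,12.2,0],[0,0,12.5,0],[0,0,12.5,0]])

```text
time: 12.35
tool_pos: [0.585, 0.0181, 0.1825]
ee_rot: [3.141, -0.001, 0.563]
wrist_force: [0.5, 0.2, 0.9]
width: 0.0446
finger_force: 0.0
```

```bash
python3 -c "
from h import *
plan([.585,.017,.183],32.3)"
```

```text
t 12.35 pos [0.585  0.0181 0.1825] yaw 32.3 w 0.0446 j [-0.07  0.17  1.35  0.    1.62  0.94] F [0.5 0.2 0.9] ff 0.0 -> shift cm [-0.06  0.09 -0.05] turn -0.0
```

servo_tool(targets=[[0,0,0,0],[0,0,0,0],[0,0,0,0],[0,0,0,0],[0,0,0,0]], claw=255)

```text
time: 12.98
tool_pos: [0.5857, 0.018, 0.1828]
ee_rot: [3.139, -0.002, 0.564]
wrist_force: [3.3, -3.2, 2.1]
width: 0.0232
finger_force: 30.0
```

servo_tool(targets=[[0,0,0,-4],[0,0,0,-13],[0,0,0,-23],[0,0,0,-33],[0,0,0,-43],[0,0,0,-53],[0,0,0,-63],[0,0,0,-73]])

```text
time: 13.98
tool_pos: [0.586, 0.0179, 0.1828]
ee_rot: [3.139, 0.002, 1.843]
wrist_force: [4.1, -3.1, 1.7]
width: 0.0237
finger_force: 30.0
```

servo_tool(targets=[[0,0,0,-10],[0,0,0,-20],[0,0,0,-30],[0,0,0,-40],[0,0,0,-50],[0,0,0,-60],[0,0,0,-68],[0,0,0,-72.7]])

```text
time: 14.98
tool_pos: [0.5862, 0.0181, 0.1828]
ee_rot: [-3.141, 0.004, 3.109]
wrist_force: [4.7, -2.9, 1.6]
width: 0.0235
finger_force: 30.0
```

servo_tool(targets=[[0,0,0,0],[0,0,0,0]])

```text
time: 15.22
tool_pos: [0.5862, 0.0182, 0.1828]
ee_rot: [-3.141, 0.004, 3.106]
wrist_force: [4.7, -2.1, 2.4]
width: 0.0237
finger_force: 30.0
```

Run:
```python
from h import *
np.set_printoptions(precision=4,suppress=True)
plan([.585,.017,.183],178)
s=snapshot('side');h=cv2.cvtColor(s,cv2.COLOR_BGR2HSV).astype(int)
x0,y0,x1,y1=215,235,335,310;h=h[y0:y1,x0:x1]
for nm,m in(("red",((h[...,0]<8)|(h[...,0]>170))&(h[...,1]>110)),("blue",(h[...,0]>98)&(h[...,0]<125)&(h[...,1]>110))):
    n,l,st,cc=cv2.connectedComponentsWithStats(m.astype(np.uint8))
    for i in np.argsort(-st[1:,4])[:3]+1: print(nm,st[i,4],cc[i]+[x0,y0],onz("side",cc[i]+[x0,y0],.193))
```

```text
t 15.22 pos [0.5862 0.0182 0.1828] yaw 178.0 w 0.0237 j [-0.07  0.18  1.35 -0.    1.62 -1.6 ] F [ 4.7 -2.1  2.4] ff 30.0 -> shift cm [ 0.12 -0.12 -0.02] turn -0.0
red 40 [251.025 271.75 ] [0.6376 0.0164 0.193 ]
blue 30 [279.6667 285.9667] [0.5633 0.0661 0.193 ]
blue 24 [285.6667 262.125 ] [ 0.5595 -0.0256  0.193 ]
```

Red now sits at the back: the side view puts it at (0.638, 0.016), 52 mm from the axis and in line with the machine. I'll let go and rise, then move over the cap.

servo_tool(targets=[[0,0,0,0],[0,0,0,0],[0,0,0,0],[0,0,-1,0],[0,0,-3,0],[0,0,-5.5,0],[0,0,-7,0],[0,0,-7,0]], claw=155)

```text
time: 16.27
tool_pos: [0.5855, 0.0186, 0.2539]
ee_rot: [3.142, 0.004, 3.107]
wrist_force: [-0.1, -1.6, -0.6]
width: 0.0368
finger_force: 0.0
```

Run:
```python
from h import *
plan([.638,.0163,.190],178)
s=snapshot('side');h=cv2.cvtColor(s,cv2.COLOR_BGR2HSV).astype(int)
x0,y0,x1,y1=215,235,335,310;h=h[y0:y1,x0:x1];m=((h[...,0]<8)|(h[...,0]>170))&(h[...,1]>110)
n,l,st,cc=cv2.connectedComponentsWithStats(m.astype(np.uint8));i=1+np.argmax(st[1:,4]);print(st[i,4],cc[i]+[x0,y0],onz("side",cc[i]+[x0,y0],.193))
print("model px",proj("side",[.638,.0163,.193]))
```

```text
t 16.27 pos [0.5855 0.0186 0.2539] yaw 178.0 w 0.0368 j [-0.07  0.16  1.22  0.    1.76 -1.6 ] F [-0.1 -1.6 -0.6] ff 0.0 -> shift cm [-5.23 -0.05  6.41] turn 0.0
42 [251.04761905 271.57142857] [0.63767225 0.01572072 0.193     ]
model px [250.87039925 271.71641016]
```

servo_tool(targets=[[-2,0,0,0],[-4.5,0,0,0],[-5.2,0,0.5,0],[-5.2,0,2,0],[-5.2,0,4,0],[-5.2,0,5.5,0],[-5.2,0,6.2,0],[-5.2,0,6.2,0]])

```text
time: 17.32
tool_pos: [0.6363, 0.0169, 0.1894]
ee_rot: [3.141, -0.001, 3.107]
wrist_force: [0.9, 0.0, -0.0]
width: 0.0371
finger_force: 0.0
```

Run:
```python
from h import *
plan([.638,.0163,.190],178)
```

```text
t 17.32 pos [0.6363 0.0169 0.1894] yaw 178.0 w 0.0371 j [-0.06  0.29  1.2   0.    1.66 -1.6 ] F [ 0.9  0.  -0. ] ff 0.0 -> shift cm [-0.17 -0.05 -0.06] turn 0.0
```

servo_tool(targets=[[0,0,0,0],[0,0,0,0],[0,0,0,0],[0,0,0,0],[0,0,0,0]], claw=255)

```text
time: 17.95
tool_pos: [0.6371, 0.0167, 0.1909]
ee_rot: [-3.141, 0.002, 3.107]
wrist_force: [0.2, -0.5, 4.1]
width: 0.0182
finger_force: 30.0
```

servo_tool(targets=[[0.1,0,-0.17,0],[0.35,0,-0.6,0],[0.75,0,-1.3,0],[1.25,0,-2.17,0],[1.75,0,-3.03,0],[2.25,0,-3.9,0],[2.75,0,-4.76,0],[3,0,-5.2,0]])

```text
time: 18.95
tool_pos: [0.6063, 0.018, 0.2429]
ee_rot: [3.141, 0.0, 3.107]
wrist_force: [-0.1, -0.3, 0.1]
width: 0.0181
finger_force: 30.0
```

servo_tool(targets=[[0.3,0,-0.6,0],[0.3,0,-2,0],[0.3,0,-4,0],[0.3,0,-6,0],[0.3,0,-7,0],[0.3,0,-7,0]])

```text
time: 19.7
tool_pos: [0.6042, 0.0179, 0.3131]
ee_rot: [3.142, 0.002, 3.107]
wrist_force: [0.8, 0.7, -0.3]
width: 0.0183
finger_force: 30.0
```

Run:
```python
from h import *
plan([.56,.0163,.31],178)
s=snapshot('side');t=snapshot('top');cv2.imwrite('pics/s4.png',s);cv2.imwrite('pics/t4.png',t)
cv2.imwrite('pics/c4.png',cv2.resize(s[160:310,180:350],None,fx=3.5,fy=3.5,interpolation=2))
```

```text
t 19.70 pos [0.6042 0.0179 0.3131] yaw 178.0 w 0.0183 j [-0.06  0.21  1.05  0.    1.88 -1.6 ] F [ 0.8  0.7 -0.3] ff 30.0 -> shift cm [ 4.41 -0.32  0.3 ] turn 0.0
```

View pics/c4.png

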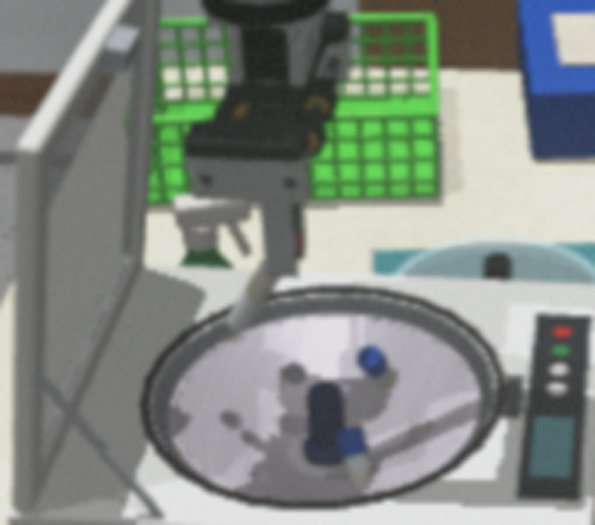

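The red tube is out, held at its slant, with its bottom at crop (240,318). The lid lies on the pad with its knob up. Next I'll refine the rack with a better threshold in both views.

Run:
```python
from h import *
np.set_printoptions(precision=4,suppress=True)
print("tube bottom seen as", proj("side",[.605+.039,.0165,.3185-.0675]))
def holes(f,box,cam):
    g=cv2.cvtColor(cv2.imread(f),6);x0,y0,x1,y1=box
    sub=cv2.resize(g[y0:y1,x0:x1],None,fx=4,fy=4,interpolation=2)
    th=(np.percentile(sub,15)+np.percentile(sub,75))/2
    for T in (th-10,th,th+10):
        m=(sub<T).astype(np.uint8);n,l,st,c=cv2.connectedComponentsWithStats(m);print(cam,T)
        for i in range(1,n):
            if 300<st[i,4]<2600: p=(c[i]+.5)/4-.5+[x0,y0];print(st[i,4]/16,p,onz(cam,p,.05)[:2])
holes("pics/side0.png",(276,395,326,470),"side")
holes("pics/top0.png",(190,234,238,268),"top")
```

```text
tube bottom seen as [246.2022 251.7971]
side 145.0
92.3125 [306.2321 426.7677] [0.4852 0.3354]
95.25 [286.8053 430.9926] [0.5233 0.347 ]
100.8125 [310.0498 441.1348] [0.4753 0.3679]
105.0625 [290.0478 445.4437] [0.5136 0.3792]
108.8125 [314.0215 456.147 ] [0.4655 0.4003]
112.25 [293.5354 460.8371] [0.5037 0.4118]
46.0625 [318.8719 467.9537] [0.4549 0.4244]
side 155.0
101.0 [306.2531 426.7597] [0.4852 0.3354]
103.4375 [286.7768 430.9791] [0.5233 0.347 ]
49.1875 [279.0481 452.6641] [0.5331 0.3959]
109.625 [310.047 441.11 ] [0.4753 0.3679]
113.5625 [290.0502 445.449 ] [0.5135 0.3792]
117.9375 [314.0374 456.1577] [0.4655 0.4003]
121.1875 [293.5126 460.8131] [0.5037 0.4118]
50.8125 [318.5534 467.8722] [0.4555 0.4243]
side 165.0
110.0625 [306.2532 426.7617] [0.4852 0.3354]
112.25 [286.7723 430.9545] [0.5233 0.3469]
66.875 [279.0449 452.5769] [0.5331 0.3957]
118.6875 [310.0622 441.0901] [0.4753 0.3678]
122.75 [290.0588 445.4441] [0.5135 0.3792]
127.6875 [314.0393 456.1464] [0.4655 0.4002]
130.75 [293.505  460.8022] [0.5037 0.4118]
55.875 [318.2111 467.7942] [0.4562 0.4241]
top 89.5
159.875 
[... 396 characters left out ...]
75 [223.5443 238.9704] [0.5348 0.3146]
32.1875 [213.5604 242.0226] [0.5244 0.3467]
34.375 [203.4609 245.0223] [0.5143 0.3792]
34.875 [193.3696 247.9713] [0.5043 0.4115]
62.75 [226.6063 250.7864] [0.4958 0.3027]
32.0625 [216.3657 253.625 ] [0.4862 0.3356]
33.9375 [206.2525 256.6351] [0.4761 0.3679]
35.3125 [196.1361 259.5834] [0.4663 0.4003]
top 109.5
72.8125 [223.5651 238.9636] [0.5348 0.3145]
40.8125 [213.6124 242.0458] [0.5244 0.3465]
42.9375 [203.4907 245.0821] [0.5141 0.3791]
43.75 [193.3536 247.9757] [0.5043 0.4116]
71.9375 [226.6115 250.7853] [0.4958 0.3027]
39.8125 [216.4036 253.6792] [0.4861 0.3354]
42.25 [206.3251 256.6967] [0.4759 0.3677]
43.9375 [196.1933 259.6524] [0.466  0.4001]
```

The two views agree within 1 mm. The free place at x=-20, y=+51 is at (0.4657, 0.4002), with the rack turned 17.1°. Moving there.

Run:
```python
from h import *
plan([.4322,.3899,.20],197.1)
```

```text
t 19.80 pos [0.6037 0.018  0.3112] yaw 178.0 w 0.0183 j [-0.06  0.21  1.05  0.    1.88 -1.6 ] F [ 0.3 -0.5 -0.6] ff 30.0 -> shift cm [18.41 36.58 11.15] turn -19.1
```

servo_tool(targets=[[1.5,3,0,-3],[4,8,0,-6],[6.5,13,0,-9],[9,18,0,-12],[11.5,23,2,-15],[14,28,4,-17],[16.5,33,6,-19.1],[18.4,36.6,8,-19.1]])

```text
time: 20.8
tool_pos: [0.4308, 0.3918, 0.23]
ee_rot: [-3.141, -0.002, -2.841]
wrist_force: [0.3, 0.7, -0.0]
width: 0.018
finger_force: 30.0
```

servo_tool(targets=[[0,0,1.5,0],[0,0,3,0],[0,0,3,0],[0,0,3,0]])

```text
time: 21.3
tool_pos: [0.4335, 0.3893, 0.2027]
ee_rot: [3.141, 0.001, -2.845]
wrist_force: [-0.0, 0.3, -0.2]
width: 0.0183
finger_force: 30.0
```

Run:
```python
from h import *
plan([.4322,.3899,.1042],197.1)
s=snapshot('side');cv2.imwrite('pics/s5.png',s)
u=np.array([.956,.294,0]);o=get_obs();G=o["tool_pos"]+[0,0,.005]
y0,x0=330,210
im=cv2.resize(s[y0:480,x0:390],None,fx=4,fy=4,interpolation=2)
for L in(0,.073,.081):
    p=proj("side",G+L*(.5*u+[0,0,-.866]));cv2.circle(im,tuple(int(v) for v in (p-[x0,y0])*4),4,(255,0,255),1);print(L,p)
cv2.imwrite('pics/c5.png',im)
```

```text
t 21.30 pos [0.4335 0.3893 0.2027] yaw -163.0 w 0.0183 j [ 0.63  0.16  1.32 -0.    1.66 -1.23] F [-0.   0.3 -0.2] ff 30.0 -> shift cm [0.12 0.09 9.85] turn -0.1
0 [331.64330194 399.3359039 ]
0.073 [311.73083082 425.99914629]
0.081 [309.62971274 428.80741268]
```

View pics/c5.png

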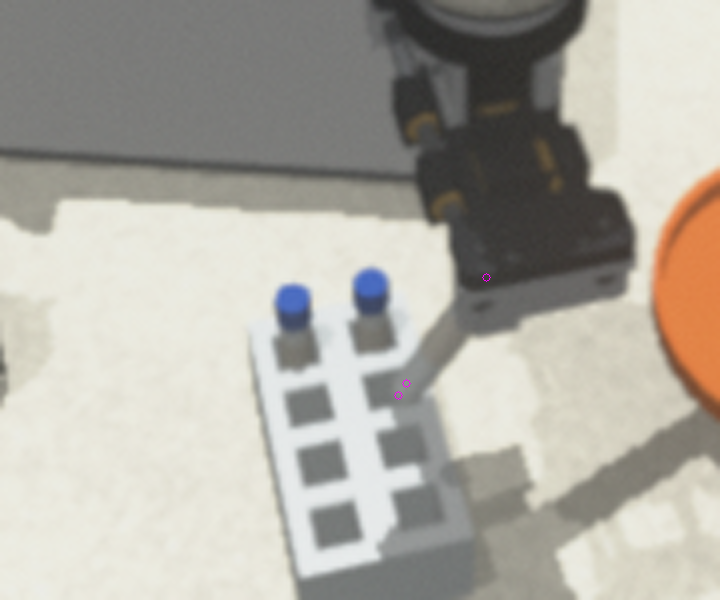

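The tube's lower end, around crop (408,385), matches the 30° model, above its place at (417,505). Lowering the tip into the place's mouth.

servo_tool(targets=[[0.1,0.1,2,0],[0.1,0.1,4,0],[0.1,0.1,6,0],[0.1,0.1,8,0],[0.1,0.1,9,0],[0.1,0.1,9.4,0],[0.1,0.1,9.4,0]])

```text
time: 22.22
tool_pos: [0.4317, 0.3909, 0.1086]
ee_rot: [3.141, 0.001, -2.843]
wrist_force: [-0.4, 0.7, 0.3]
width: 0.0179
finger_force: 30.0
```

Run:
```python
from h import *
plan([.4322,.3899,.1042],197.1)
s=snapshot('side');cv2.imwrite('pics/s6.png',s)
u=np.array([.956,.294,0]);o=get_obs();G=o["tool_pos"]+[0,0,.005]
y0,x0=380,260
im=cv2.resize(s[y0:480,x0:380],None,fx=6,fy=6,interpolation=2)
for L in(0,.073,.081):
    p=proj("side",G+L*(.5*u+[0,0,-.866]));cv2.circle(im,tuple(int(v) for v in (p-[x0,y0])*6),4,(255,0,255),1)
cv2.imwrite('pics/c6.png',im)
```

```text
t 22.23 pos [0.4317 0.3909 0.1086] yaw -162.9 w 0.0179 j [ 0.64  0.2   1.46  0.    1.48 -1.23] F [-0.4  0.7  0.3] ff 30.0 -> shift cm [-0.01 -0.11  0.44] turn 0.0
```

View pics/c6.png

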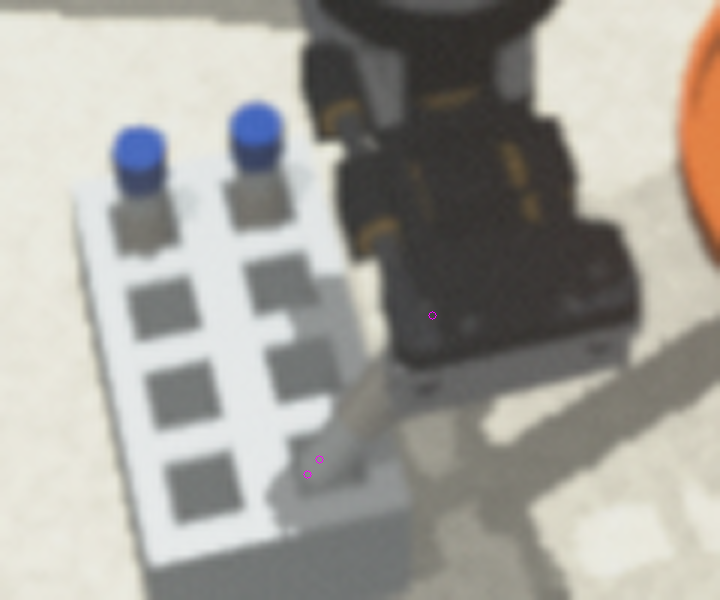

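The force is nil and the tip is in the mouth of the place near crop (308,474). Now I'll lower slightly and swing the cap over, so the wall brings the tube upright.

servo_tool(targets=[[0,-0.1,0.3,0],[0,-0.1,0.5,0],[-0.35,-0.1,0.42,0],[-0.7,-0.1,0.34,0],[-1.0,-0.1,0.26,0],[-1.3,-0.1,0.2,0],[-1.6,-0.1,0.15,0],[-1.9,-0.1,0.11,0]])

```text
time: 23.28
tool_pos: [0.4494, 0.3954, 0.107]
ee_rot: [3.141, -0.001, -2.843]
wrist_force: [-4.2, -0.9, 2.5]
width: 0.0181
finger_force: 30.0
```

servo_tool(targets=[[-0.3,0,-0.02,0],[-0.6,0,-0.03,0],[-0.9,0,-0.03,0],[-1.2,0,-0.03,0],[-1.5,0,-0.03,0],[-1.8,0,-0.04,0],[-1.95,0,-0.04,0],[-1.95,0,-0.04,0]])

```text
time: 24.28
tool_pos: [0.4687, 0.4012, 0.1073]
ee_rot: [3.141, 0.0, -2.843]
wrist_force: [-2.8, -1.5, 1.5]
width: 0.018
finger_force: 30.0
```

Run:
```python
from h import *
plan([.4657,.4002,.108],197.1)
s=snapshot('side');cv2.imwrite('pics/s7.png',s)
y0,x0=380,260
im=cv2.resize(s[y0:480,x0:380],None,fx=6,fy=6,interpolation=2)
G=get_obs()["tool_pos"]+[0,0,.005]
for L in(0,.045,.06,.081):
    p=proj("side",G+[0,0,-L]);cv2.circle(im,tuple(int(v) for v in (p-[x0,y0])*6),4,(255,0,255),1)
cv2.imwrite('pics/c7.png',im)
```

```text
t 24.27 pos [0.4687 0.4012 0.1073] yaw -162.9 w 0.0180 j [ 0.62  0.28  1.37  0.    1.49 -1.25] F [-2.8 -1.5  1.5] ff 30.0 -> shift cm [ 0.31 -0.01 -0.07] turn 0.0
```

View pics/c7.png

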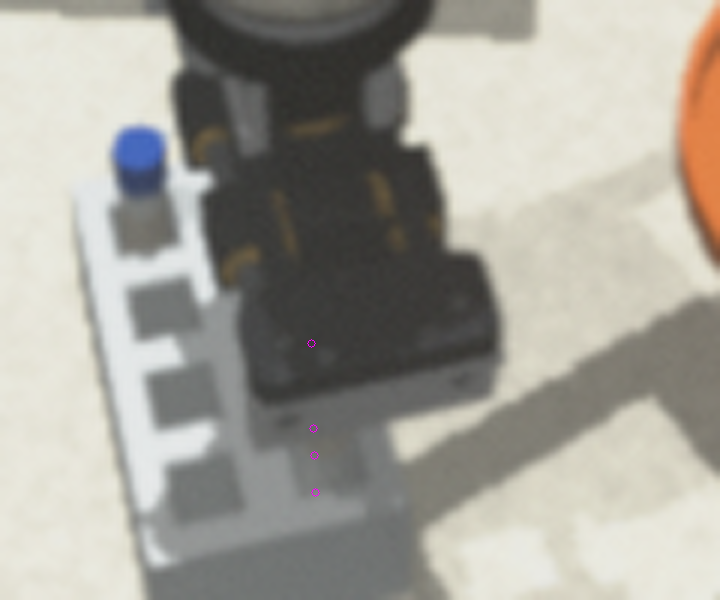

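The grip is over the place at crop (312,343) and the sideways force is 3 N, as expected from the wall. I'll centre and lower.

servo_tool(targets=[[0.2,0,0.1,0],[0.25,0,0.4,0],[0.25,0,0.8,0],[0.25,0,1.2,0],[0.25,0,1.5,0],[0.25,0,1.5,0]])

```text
time: 25.08
tool_pos: [0.466, 0.4003, 0.0916]
ee_rot: [-3.141, -0.001, -2.843]
wrist_force: [-0.9, -0.5, -0.6]
width: 0.0176
finger_force: 30.0
```

servo_tool(targets=[[0,0,0.2,0],[0,0,0.4,0],[0,0,0.6,0],[0,0,0.75,0],[0,0,0.85,0],[0,0,0.9,0],[0,0,0.9,0]])

```text
time: 25.95
tool_pos: [0.466, 0.4004, 0.0832]
ee_rot: [3.142, 0.0, -2.843]
wrist_force: [-1.0, -0.9, -0.2]
width: 0.0179
finger_force: 30.0
```

servo_tool(targets=[[0,0,0.1,0],[0,0,0.15,0],[0,0,0.2,0],[0,0,0.2,0]])

```text
time: 26.45
tool_pos: [0.466, 0.4004, 0.0812]
ee_rot: [3.142, -0.0, -2.843]
wrist_force: [-1.7, -0.7, 0.0]
width: 0.0182
finger_force: 30.0
```

servo_tool(targets=[[0,0,0.1,0],[0,0,0.15,0],[0,0,0.2,0],[0,0,0.2,0]])

```text
time: 26.95
tool_pos: [0.4665, 0.4007, 0.0805]
ee_rot: [3.141, 0.002, -2.843]
wrist_force: [-1.6, -1.4, 5.3]
width: 0.0179
finger_force: 30.0
```

Floor contact (5 N up). Releasing, then rising straight up.

servo_tool(targets=[[0,0,0,0],[0,0,0,0],[0,0,0,0],[0,0,0,0],[0,0,0,0]], claw=150)

```text
time: 27.58
tool_pos: [0.466, 0.4004, 0.0791]
ee_rot: [3.142, -0.0, -2.843]
wrist_force: [-0.8, 0.0, -0.6]
width: 0.0385
finger_force: 0.0
```

servo_tool(targets=[[0,0,-0.5,0],[0,0,-2,0],[0,0,-5,0],[0,0,-9,0],[0,0,-14,0],[0,0,-18,0],[3,0,-20,0],[7,0,-20,0]])

```text
time: 28.58
tool_pos: [0.3997, 0.3802, 0.2833]
ee_rot: [3.139, 0.006, -2.844]
wrist_force: [-0.5, -0.2, 0.0]
width: 0.0389
finger_force: 0.0
```

servo_tool(targets=[[5,0,0,0],[9,0,0,0],[9,0,0,0],[9,0,0,0]])

```text
time: 29.08
tool_pos: [0.3136, 0.3536, 0.2804]
ee_rot: [3.141, 0.002, -2.843]
wrist_force: [0.5, 0.2, 0.3]
width: 0.0389
finger_force: 0.0
```

Run:
```python
from h import *
np.set_printoptions(precision=4,suppress=True)
s=snapshot('side');t=snapshot('top')
cv2.imwrite('pics/c8.png',np.vstack([cv2.resize(s[220:480,180:400],None,fx=2,fy=2,interpolation=2)[:520,:440],np.zeros((0,440,3),np.uint8)]) if 0 else np.hstack([cv2.resize(s[180:480,160:360],(400,600)),cv2.resize(t[150:300,380:480],(400,600)) ]))
def red(im,cam,box,z):
    x0,y0,x1,y1=box;h=cv2.cvtColor(im[y0:y1,x0:x1],cv2.COLOR_BGR2HSV).astype(int);m=((h[...,0]<8)|(h[...,0]>170))&(h[...,1]>110)
    n,l,st,cc=cv2.connectedComponentsWithStats(m.astype(np.uint8))
    if n>1: i=1+np.argmax(st[1:,4]);print(cam,st[i],cc[i]+[x0,y0],onz(cam,cc[i]+[x0,y0],z));return cc[i]+[x0,y0]
a=red(s,"side",(280,400,340,480),.084);b=red(t,"top",(185,235,245,275),.084)
if a is not None and b is not None: print(two(b,a))
h=cv2.cvtColor(t,cv2.COLOR_BGR2HSV).astype(int);m=(h[225:290,400:460,2]<50).astype(np.uint8);n,l,st,cc=cv2.connectedComponentsWithStats(m)
if n>1: i=1+np.argmax(st[1:,4]);print("knob",st[i],onz("top",cc[i]+[400,225],.049))
```

```text
side [35 40  9  9 64] [318.5156 443.8594] [0.4569 0.3958 0.084 ]
top [ 6 24  7  5 28] [194.2857 261.0714] [0.4565 0.3958 0.084 ]
(array([0.4567, 0.3958, 0.084 ]), np.float64(0.0003721918953845442))
knob [25 26 11 11 97] [ 0.484  -0.3553  0.049 ]
```

View pics/c8.png

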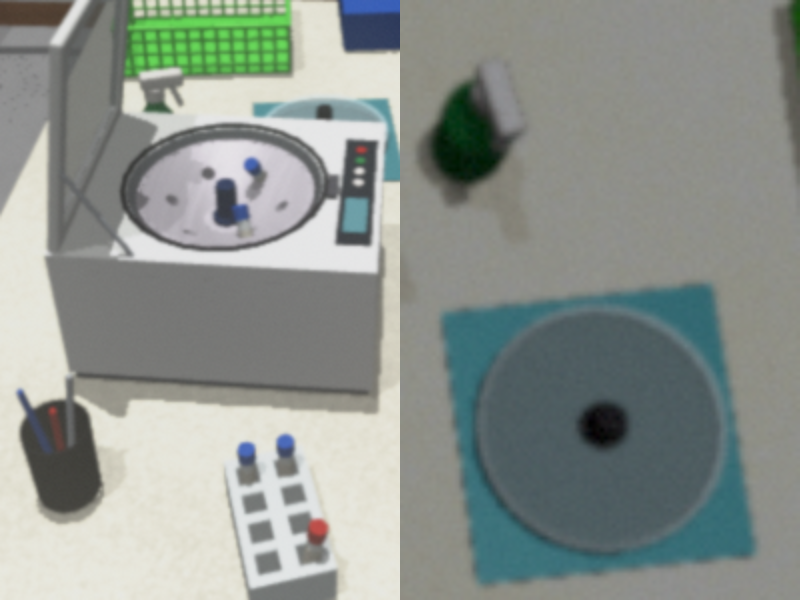

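The red tube stands right down in the rack: cap at side crop (317,530), measured height 84 mm as it should be. The lid lies knob up in the middle of the pad, the two blue tubes are still in the rotor, and the bottle and cup are untouched. Handing in.

```bash
python3 -c "
from bench import *
print(close_job())"
```

```text
the job is handed in; nothing more can be done
None
```

The job was handed in at about 29 s: the clear lid lies knob up about 5 mm from the pad's centre, the red tube was turned to the back, drawn out along its slant and stands right down in the rack with a slight lean within its place, the two blue tubes are still in the rotor, and no verdict came back on hand-in.

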